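Zero the seating fixture and hold the offset lever level above it

ROBOT

A 7-joint arm with a two-finger parallel gripper is mounted at the origin on a cart in front of the work surface, level with it; the furniture and walls round the work are solid. World frame = base frame: x ahead of the robot, y to its left, z up, the work surface at z = 0. Lengths are in m, angles in rad, forces in N, time in s.
With the tool pointing down it reaches from about 0.4 to 0.925 m from the base axis. Payload 5.6 kg.
Tool frame: the origin (TCP) lies on the centre line of the jaws, within the pads' length; the fingertips stand 14 mm ahead of it and the grasp point (between the pads) lies 5 mm behind it; z points along the fingers, x is the direction in which the jaws open and shut, and the axes are right-handed (so a half turn about z gives the same grasp; the last joint's range is limited). The gripper opens to 85 mm and grips with 20 to 120 N. Pads are 22 mm wide; open, the fingers measure 114 mm over their backs; the gripper's body (76 mm by 85 mm) begins 54 mm behind the grasp point. The pads swing forward as they close: fully open they stand 13 mm farther back than shut.
Start: joints at [-1.185, 0.468, -0.012, 1.603, 0.006, 1.071, -0.056], TCP at [0.27, 0.591, 0.212] pointing down, gripper open.
Joint ranges: [-2.53, 2.53], [-0.31, 2.02], [-1.57, 1.55], [0.28, 2.44], [-1.29, 4.43], [0.15, 1.84], [-2.92, 2.92]. Speed limits (rad/s): [2.57, 2.57, 3.14, 3.14, 3.14, 3.14, 3.14].

INTERFACE

Orientations are given as a unit quaternion [x, y, z, w].
In Python, from cell import * gives the robot as it stands.
- The arm moves only by the tool send_rows, never from a script. Its arguments are lists of equal length, an entry for each row: "slide": the shift along the tool's x, y, z in cm, a list of three; "turn": the turn about the tool's z in units of 6 degrees (1.0 is 6 degrees); "jaw": the opening, from -1 (shut) to 1 (fully open), so that 0 is half open. In form: {"slide": [[x, y, z], ...], "turn": [turn, ...], "jaw": [jaw, ...]}. A call has exactly 8 rows; each row is the pose to reach, as a shift and turn from the pose commanded when the call began, along the tool's axes at that moment; what a row does not reach only later rows make up. A row lasts 1/12 s, in which the tool goes at most 41.7 mm and 7.16 degrees, less where a joint would pass 70% of its speed; a pose out of reach is approached as far as the arm can. A call with a gripper value outside its range is refused whole. The fingers move at their own pace and stop on an object; "newtons" is the grip in N (left out, the last holds). Time passes only in rows, so rows that repeat a pose let the fingers close, or fill a call up. It gives the time, the measured TCP pose, the force and the opening at its end, in the units of the state.
- get_state(): the state, without advancing time (a new reading comes with each control period).
- capture(name): name is "scene" or "top" or "wrist"; returns a dict with "pixels" (400x640x3 uint8, red, green, blue), "depth" (400x640 float32, m along the optical axis (not along the pixel's ray), 0 where there is no reading), "intrinsics" (3x3 intrinsics, pixels), "cam_to_world" (4x4, takes a point from camera to world coordinates); the wrist camera has in their place "hand_eye" (4x4, takes a point from camera to tool coordinates, whose origin is the TCP and whose axes are the tool frame's). Camera axes: x right, y down, z forward; pixel columns grow to the right and rows downward; lengths in m; the calibration is good to about 2 mm. A picture is of the moment at which its call begins: read the wrist's pose just before it.
- finish_job(): hands the job in, once; it reports no verdict.
The state is a dict: "t": time; "qpos": joint angles; "joint_velocities": joint speeds; "joint_efforts": joint torques, N m; "tcp_pos": TCP position; "eef_rot": TCP orientation; "force": force on the tool from outside, world axes, zero at the start; "wrist_torque": the same for the moment, N m; "finger_gap": finger opening in m.
Only numpy, scipy, OpenCV 4.12 (cv2) and the standard library are available. Lean on these libraries where they do the work, as an engineer would, in place of code of your own. Each camera call takes 0.05 s, during which the arm holds its last target. There are 200 camera calls.

TASK

Get the seating fixture ready for the blue spare lever: take the orange stylus from its stand, press the fixture's small recessed red zero button fully down with the stylus tip, and put the stylus back upright in its stand. Then grip the lever at its yellow balance mark, lift it, and finish while still holding it level and still above the fixture, lined up for seating: hub bore centred over the locating pin, end boss over the brass rest, about 4 cm of air between the lever's underside and the pin tip. Do not put it down or let it go, and do not shift the other things on the table.

Things in the scene. Friction and masses are not known exactly. Their poses are not given: they have to be found in the camera images.
- stylus: Loose orange stylus, 114 mm long, 60 g: round orange handle 16 mm in diameter and 90 mm long (z 24 to 114), below it a steel shaft 6 mm in diameter and 24 mm long. It starts upright in its stand. Origin at the shaft's tip, z up along the handle. It is symmetric about z.
- stand: Grey stylus stand, a fixed block 50 x 50 x 55 mm with an upright stepped hole in the middle: 20 mm in diameter from the top (z 55) down to z 30, then 11 mm square to the bottom. The stylus is stowed with its handle's shoulder resting on the step at z 30, its tip at z 6. Origin: centre of the underside, z up.
- fixture: Fixed seating fixture: grey plate, local x -40 to 220, y -45 to 45, 12 mm thick; steel seat disc 44 mm across (top z 20) with a steel pin 14 mm across (tip z 50) at x = y = 0; brass rest 26 mm across (top z 20) at x 190, y 28; black block x 101 to 171, y -42 to -6, top z 36, with a green display and the recessed button at x 150, y -24. Origin: under the pin, z up, x from pin to rest end.
- zero_button (a joint): Press depth of the red zero button (m): 0 = out, 0.004 = fully down, moves straight down. A spring pushes it back; fully down takes about 4 N.
- button_top (a point): Centre of the top face of the red zero button, a cap 12.4 mm in diameter, 5 mm below the top of the black block when out, in a hole 16 mm in diameter. Too narrow for a fingertip. Moves with the button.
- pin_tip (a point): Tip of the locating pin, on its axis, 50 mm above the fixture's underside.
- rest_top (a point): Centre of the top of the brass rest, 20 mm above the fixture's underside.
- lever: Loose blue cast offset lever, 0.48 to 0.78 kg, lying on hub and end boss. Hub 48 mm across, 40 mm high, upright through bore 19 mm. Bar 14 mm wide, z 12 to 34 (12 mm of air below): straight along x at y 8 to x 104, bends to y 28 by x 140, ends in a steel boss 24 mm across, 36 mm high, at x 190, y 28. Origin: bore centre at the underside; x from hub to boss, z up.
- lever_balance (a point): Balance point of the lever (its centre of mass seen from above): local x 53, y 8, at the bar's mid height z 23, under a yellow mark 8 mm long across the top of the bar. Hold the bar here, across its 14 mm width, within 1 cm along the bar.
- lever_end (a point): Centre of the underside of the steel end boss of the lever (local x 190, y 28, z 0).
- fstyle_can: White can with a handle, 59 x 111 x 196 mm, loose bystander at the back. Origin: centre of the underside.
- steel_cup: Steel cup, 65 mm in diameter, 66 mm high, loose bystander at the back. Origin: centre of the underside.
- brown_bottle: Dark brown bottle with white cap, 74 mm in diameter, 204 mm high, loose bystander. Origin: centre of the underside.
- dropper: Small white dropper bottle with a black top, 21 mm in diameter, 66 mm high, loose bystander. Origin: centre of the underside.
Mind the look-alikes: they are no part of the job. There is more than one size of the stylus; the job needs the smallest.

How it is judged:
By the outcome, as a careful person would: the job done as asked, in the order asked, and still so for the second after the job is handed in, while the arm keeps its last pose, push and grip.
It also fails if it takes over 51 s, if anything falls off the work surface, if the arm or the gripper's body presses on something with over 40 N, if the wrist force passes 120 N, or if a joint passes its speed limit or range.

## Working session

There is one attempt and no reset: what is moved stays moved. The work goes in short steps, Python scripts to look and compute and a tool call to move; the robot and the scene stay as the last step left them, time stands still between calls to the robot, and variables do not carry over. Pictures are saved under pics/ and viewed, about 8 in all and at most 12, crops included, and the job is handed in when it is done.

Besides the shell and the picture viewer there is one more tool, called after ">>>" by a JSON object that holds its "fn" and its "kwargs". send_rows: Moves the arm, as the interface text tells. Its arguments: {"type":"object","properties":{"slide":{"type":"array","items":{"type":"array","items":{"type":"number"}}},"turn":{"type":"array","items":{"type":"number"}},"jaw":{"type":"array","items":{"type":"number"}},"newtons":{"type":"number"}},"required":["slide","turn","jaw"]}

```bash
mkdir -p pics; ls
python3 - <<'E'
from cell import *
import cv2,numpy as np,pickle
s=get_state();print(s)
d={}
for n in("scene","top"):
    c=capture(n);d[n]=c
    cv2.imwrite(f"pics/{n}0.png",cv2.cvtColor(c["pixels"],cv2.COLOR_RGB2BGR))
    print(n,c["intrinsics"],c["cam_to_world"])
pickle.dump(d,open("cap0.pkl","wb"))
E
```

```text
pics
{'t': 0.0, 'qpos': array([-1.18500971,  0.46834589, -0.01154462,  1.60364346,  0.00598059,
        1.07138895, -0.05627291]), 'joint_velocities': array([-4.03321182e-05, -1.16029534e-03, -1.20744250e-03,  1.72285828e-04,
       -2.15631915e-04,  2.16700529e-03,  6.48341708e-04]), 'joint_efforts': array([-1.11612578e-04, -5.32376432e+01,  2.12918012e-02, -2.51299649e+01,
        1.13354248e-02,  7.74665794e-03, -1.78988067e-06]), 'tcp_pos': array([0.27009391, 0.59057234, 0.21075041]), 'eef_rot': array([ 8.41384470e-01,  5.40436312e-01, -6.99070762e-04,  5.27646843e-04]), 'force': array([ 0.19885037,  0.08170263, -0.30527737]), 'wrist_torque': array([-2.18398250e-03,  8.84911443e-06, -2.06010046e-02]), 'finger_gap': 0.08531956595414784}
scene [[402.50262289   0.         317.81949959]
 [  0.         402.50262289 200.52026741]
 [  0.           0.           1.        ]] [[ 0.85112832 -0.18586921  0.49095134  0.12555479]
 [-0.52473608 -0.32839924  0.78536996 -0.55357479]
 [ 0.01525195 -0.9260705  -0.37704218  0.42633033]
 [ 0.          0.          0.          1.        ]]
top [[371.66325548   0.         319.32907613]
 [  0.         371.66325548 202.65989927]
 [  0.           0.           1.        ]] [[-2.84510646e-02 -9.94432424e-01  1.01462753e-01  4.65080855e-01]
 [-9.99593218e-01  2.85054982e-02 -9.13631771e-04  1.86361312e-01]
 [-1.98370125e-03 -1.01447473e-01 -9.94838919e-01  9.09243231e-01]
 [ 0.00000000e+00  0.00000000e+00  0.00000000e+00  1.00000000e+00]]
```

View pics/scene0.png

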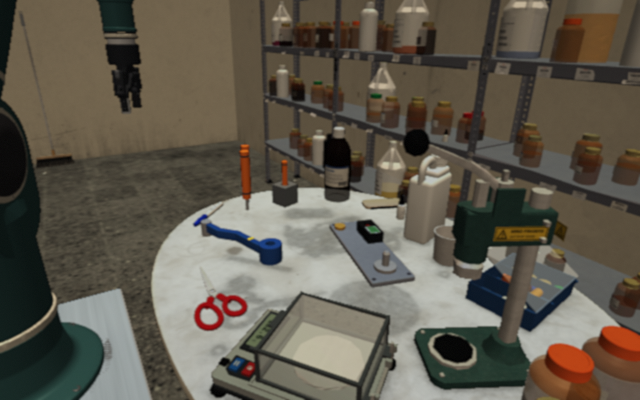

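View pics/top0.png

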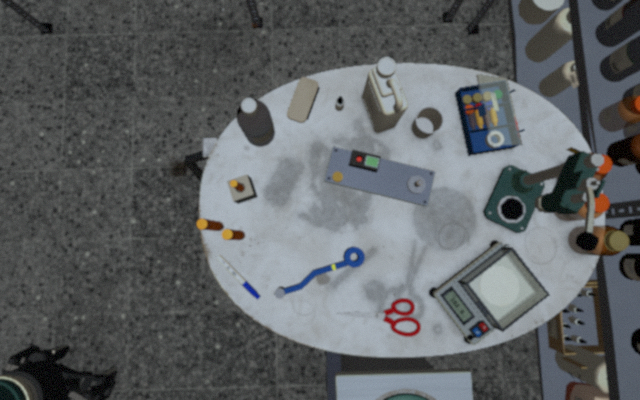

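Top view: the stand with a stylus is at (240,188). Two other orange handles stand upright at (208,225) and (232,234). The fixture is at (380,177), with its red button at about (358,158), pin at (417,184) and brass rest at (337,177). The lever hub is at (354,258), its boss at (281,292) and the yellow mark at about (333,267). Next I'll enlarge crops and measure with depth.

```bash
cat > h.py <<'E'
import numpy as np,cv2,pickle
from scipy.spatial.transform import Rotation as R
def world(c,u,v,z=None,T=None):
    "pixel -> world; by depth, or on plane of height z"
    T=c["cam_to_world"] if T is None else T
    ray=np.linalg.inv(c["intrinsics"])@[u,v,1]
    if z is None:
        d=np.median([x for x in c["depth"][int(round(v))-1:int(round(v))+2,int(round(u))-1:int(round(u))+2].ravel() if x>0]); 
    else: d=(z-T[2,3])/(T[:3,:3]@ray)[2]
    return T[:3,:3]@(ray*d)+T[:3,3]
E
python3 - <<'E'
from h import *
d=pickle.load(open("cap0.pkl","rb"));c=d["top"]
im=cv2.cvtColor(c["pixels"],cv2.COLOR_RGB2BGR)
a=cv2.resize(im[140:310,190:445],None,fx=3.1,fy=3.1,interpolation=cv2.INTER_CUBIC)
cv2.imwrite("pics/topc.png",a)
for n,u,v in[("st",238,184),("A",204,224),("B",228,234),("standtop",248,194),("hub",345,262),("boss",281,292),("mark",333,267),("pin",417,183),("rest",337,177),("btn",358,158),("plate",390,187),("table",300,200)]:
    print(n,world(c,u,v).round(4))
E
```

```text
st [0.5921 0.3608 0.1117]
A [0.5049 0.4194 0.1598]
B [0.4834 0.3708 0.1606]
standtop [0.5771 0.3502 0.0549]
hub [0.4138 0.1298 0.0344]
boss [0.3497 0.2798 0.0362]
mark [0.403  0.158  0.0337]
pin [ 0.593  -0.045   0.0451]
rest [0.6171 0.141  0.0195]
btn [0.66   0.0895 0.0306]
plate [0.5901 0.0122 0.0114]
table [0.5657 0.2328 0.0008]
```

View pics/topc.png

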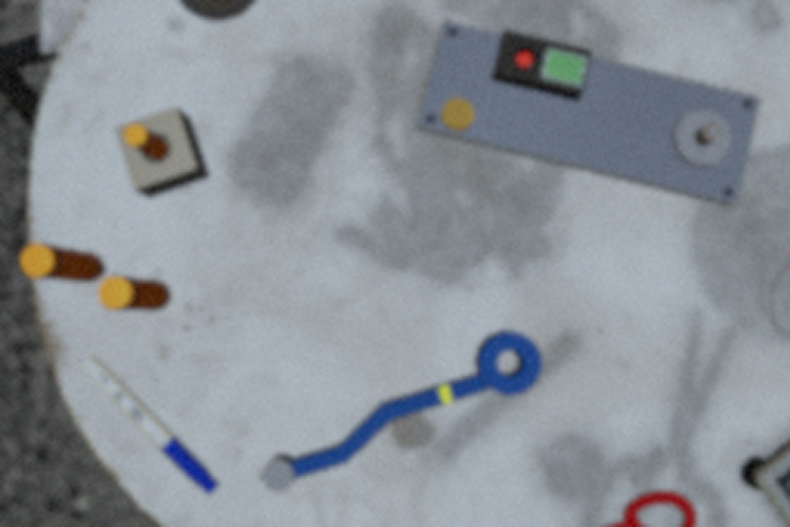

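Crop (3.1×, offset 190,140): stylus top is at (135,135), stand top centre at (161,150) and button at (524,60). Rest is at (457,113), pin at (704,136), hub at (509,362), boss at (279,472) and mark at (446,394). The candidates are the stylus in the stand, with top at z≈0.12 and a thin handle, and the fatter, taller handles at (38,260) and (116,293), top ≥0.16. The one in the stand is the smallest and matches the 16 mm × 114 mm description.

Run:
```python
from h import *
c=pickle.load(open("cap0.pkl","rb"))["top"]
P={}
for n,u,v,z in[("stylus",135,135,.12),("stand",161,150,.055),("hub",509,362,.04),("boss",279,472,.036),("mark",446,394,.034),("pin",704,135,.05),("seat",703,138,.02),("rest",457,113,.02),("btn",524,60,.031)]:
    P[n]=world(c,(u+.5)/3.1-.5+190,(v+.5)/3.1-.5+140,z);print(n,P[n].round(4))
n=np.linalg.norm
print("lever",n(P["hub"][:2]-P["boss"][:2]),"fix",n(P["seat"][:2]-P["rest"][:2]),"want .1921; btn-seat",n(P["btn"][:2]-P["seat"][:2]),"want .1519")
for a,b in(("hub","boss"),("seat","rest")):
    q=P[b]-P[a];print(a,"yaw x axis",np.degrees(np.arctan2(q[1],q[0])-np.arctan2(28,190)))
    th=np.arctan2(q[1],q[0])-np.arctan2(28,190); M=np.array([[np.cos(th),-np.sin(th)],[np.sin(th),np.cos(th)]])
    loc=[53,8] if a=="hub" else [150,-24]
    print(" predicted mark/btn",P[a][:2]+M@np.array(loc)/1000)
s=R.from_quat([0.84138,0.54044,0,0]).as_matrix();print(s.round(3))
t=np.array([0.27009391,0.59057234,0.21075])
g=.5*(P["stylus"]+P["stand"]);print("shift tool cm",((s.T@(np.r_[g[:2],.21]-t))*100).round(2))
```

```text
stylus [0.5928 0.3693 0.12  ]
stand [0.5914 0.3649 0.055 ]
hub [0.4263 0.1092 0.04  ]
boss [0.35   0.2829 0.036 ]
mark [0.4036 0.1568 0.034 ]
pin [ 0.5918 -0.0431  0.05  ]
seat [ 0.5939 -0.0502  0.02  ]
rest [0.6192 0.1407 0.02  ]
btn [0.6573 0.088  0.031 ]
lever 0.18971481108458146 fix 0.1926283013044883 want .1921; btn-seat 0.15208186174333407 want .1519
hub yaw x axis 105.3373838877903
 predicted mark/btn [0.40455225 0.15818165]
seat yaw x axis 74.08809675286169
 predicted mark/btn [0.65812316 0.08742625]
[[ 0.416  0.909  0.   ]
 [ 0.909 -0.416  0.   ]
 [ 0.     0.    -1.   ]]
shift tool cm [-6.93 38.58  0.08]
```

>>> {"fn": "send_rows", "kwargs": {"slide": [[-0.7,3.8,-2],[-1.4,7.6,-2],[-2.1,11.4,-2],[-2.7,15.2,-2],[-3.4,19,-2],[-4.1,22.8,-2],[-4.8,26.6,-2],[-5.5,30.5,-2]], "turn": [-1,-2,-3,-4.1,-4.1,-4.1,-4.1,-4.1], "jaw": [1,1,1,1,1,1,1,1], "newtons": 40}}

```text
t: 0.77
tcp_pos: [0.5258, 0.4129, 0.2313]
eef_rot: [0.707, 0.707, -0.0, -0.0]
force: [0.3, 1.9, 0.5]
finger_gap: 0.0852
```

>>> {"fn": "send_rows", "kwargs": {"slide": [[-2,3,0],[-4,5.5,0],[-4.7,6.7,0],[-4.7,6.7,0],[-4.7,6.7,0],[-4.7,6.7,0],[-4.7,6.7,0],[-4.7,6.7,0]], "turn": [0,0,0,0,0,0,0,0], "jaw": [1,1,1,1,1,1,1,1]}}

```text
t: 1.43
tcp_pos: [0.5902, 0.3692, 0.2318]
eef_rot: [0.706, 0.708, 0.0, -0.0]
force: [-0.7, 0.4, -0.4]
finger_gap: 0.0853
```

```bash
cat >> h.py <<'E'
def wrist(name):
    from cell import get_state,capture
    s=get_state();c=capture("wrist");T=np.eye(4);T[:3,:3]=R.from_quat(s["eef_rot"]).as_matrix();T[:3,3]=s["tcp_pos"]
    c["cam_to_world"]=T@c["hand_eye"];c["state"]=s
    pickle.dump(c,open(name+".pkl","wb"))
    cv2.imwrite(f"pics/{name}.png",cv2.cvtColor(c["pixels"],cv2.COLOR_RGB2BGR))
    print(s["t"],s["tcp_pos"].round(4),s["eef_rot"].round(4),s["force"].round(2),s["finger_gap"],c["hand_eye"].round(3).tolist())
    return c
def proj(c,p):
    T=np.linalg.inv(c["cam_to_world"]);q=c["intrinsics"]@(T[:3,:3]@p+T[:3,3]);return q[:2]/q[2]
E
python3 -c "
from h import *
c=wrist('w1');print(c['intrinsics'])"
```

```text
1.4333 [0.5902 0.3692 0.2318] [ 7.059e-01  7.084e-01  0.000e+00 -4.000e-04] [-0.65  0.38 -0.41] 0.08531936168748294 [[1.0, 0.001, -0.001, 0.001], [-0.001, 0.946, 0.325, -0.084], [0.001, -0.325, 0.946, -0.161], [0.0, 0.0, 0.0, 1.0]]
[[328.49821924   0.         318.74211424]
 [  0.         328.49821924 202.27671017]
 [  0.           0.           1.        ]]
```

View pics/w1.png

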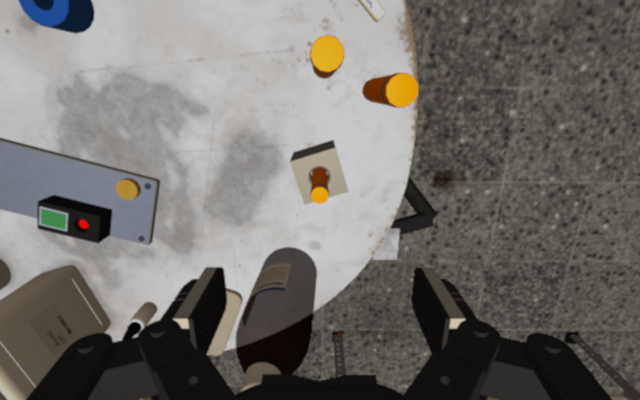

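The wrist view shows the stylus top at (319,195), stand hole at about (319,175), button at (84,224) and rest at (127,189). The other two styli at (327,53) and (400,90) are fatter.

```bash
python3 -c "
from h import *
c=pickle.load(open('w1.pkl','rb'))
for n,u,v,z in(('st',319.3,195.5,.12),('hole',319,176,.055),('btn',84,224.5,.031),('rest',127,189,.02)): print(n,world(c,u,v,z),world(c,u,v))
"
```

```text
st [0.59385426 0.37028962 0.12      ] [0.59427253 0.37029333 0.11869413]
hole [0.59298373 0.37005144 0.055     ] [0.58607763 0.3700085  0.08195801]
btn [0.6599451  0.08978673 0.031     ] [0.65983499 0.08998723 0.03125967]
rest [0.61879914 0.14263616 0.02      ] [0.6189573  0.14231712 0.01947511]
```

>>> {"fn": "send_rows", "kwargs": {"slide": [[0.1,0.3,2],[0.1,0.3,5],[0.1,0.3,8],[0.1,0.3,11],[0.1,0.3,13],[0.1,0.3,14.5],[0.1,0.3,14.5],[0.1,0.3,14.5]], "turn": [0,0,0,0,0,0,0,0], "jaw": [1,1,1,1,1,1,1,1]}}

```text
t: 2.15
tcp_pos: [0.5946, 0.3687, 0.0866]
eef_rot: [0.707, 0.707, -0.0, -0.0]
force: [0.3, 0.7, -0.1]
finger_gap: 0.0852
```

>>> {"fn": "send_rows", "kwargs": {"slide": [[0,0,0],[0,0,0],[0,0,0],[0,0,0],[0,0,0],[0,0,0],[0,0,0],[0,0,0]], "turn": [0,0,0,0,0,0,0,0], "jaw": [-1,-1,-1,-1,-1,-1,-1,-1], "newtons": 40}}

```text
t: 2.82
tcp_pos: [0.5952, 0.3685, 0.0873]
eef_rot: [0.707, 0.707, 0.001, 0.0]
force: [-0.3, -0.0, 3.5]
finger_gap: 0.0126
```

```bash
python3 -c "
from h import *
c=wrist('w2')"
```

```text
2.8167 [0.5952 0.3685 0.0873] [7.070e-01 7.073e-01 5.000e-04 1.000e-04] [-0.31 -0.01  3.48] 0.012624089863188703 [[1.0, 0.001, -0.001, 0.001], [-0.001, 0.946, 0.325, -0.084], [0.001, -0.325, 0.946, -0.161], [0.0, 0.0, 0.0, 1.0]]
```

View pics/w2.png

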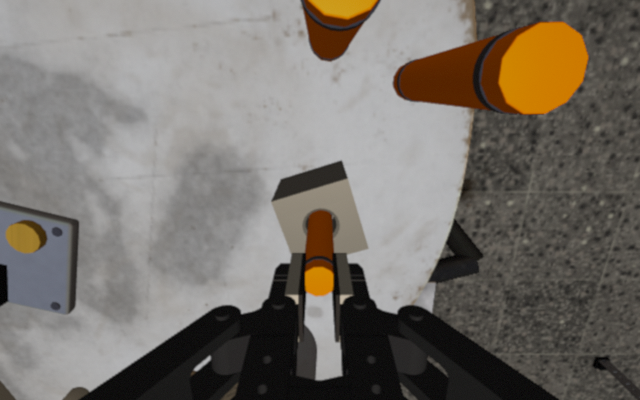

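The handle top is at (319,280) between the fingers, and the pads run from about v 265 to 350. I'll check whether the handle is centred on the pads.

```bash
python3 -c "
from h import *
c=pickle.load(open('w2.pkl','rb'))
print('top by depth',world(c,319,278),'plane',world(c,319,278,.12))
for z in(.12,.092): print(z,proj(c,np.array([.5952,.3685,z])))
c=wrist('w2b')"
```

```text
top by depth [0.59201626 0.36924909 0.1191382 ] plane [0.59147763 0.36924808 0.12      ]
0.12 [317.33925372 285.13803107]
0.092 [317.57547985 255.55610535]
2.8667 [0.5952 0.3686 0.0873] [7.069e-01 7.073e-01 5.000e-04 1.000e-04] [0.79 0.36 4.48] 0.012744506083183855 [[1.0, 0.001, -0.001, 0.001], [-0.001, 0.946, 0.325, -0.084], [0.001, -0.325, 0.946, -0.161], [0.0, 0.0, 0.0, 1.0]]
```

>>> {"fn": "send_rows", "kwargs": {"slide": [[0,0,-1],[0,0,-2],[0,0,-4],[0,0,-6],[0,0,-8],[0,0,-10],[0,0,-10],[0,0,-10]], "turn": [0,0,0,0,0,0,0,0], "jaw": [-1,-1,-1,-1,-1,-1,-1,-1]}}

```text
t: 3.58
tcp_pos: [0.5955, 0.3687, 0.1887]
eef_rot: [0.707, 0.707, 0.002, 0.0]
force: [-0.1, -0.2, -0.8]
finger_gap: 0.013
```

```bash
python3 - <<'E'
from h import *
c=pickle.load(open("cap0.pkl","rb"))["top"]
v,u=np.mgrid[0:400,0:640];d=c["depth"]
K=np.linalg.inv(c["intrinsics"]);T=c["cam_to_world"]
p=(np.stack([u,v,u*0+1],-1)@K.T)*d[...,None];p=p@T[:3,:3].T+T[:3,3]
p[d==0]=0
np.save("pts.npy",p)
for n,(u0,u1,v0,v1) in dict(can=(355,412,55,135),bottle=(235,278,92,150),drop=(333,347,92,112),cup=(410,445,103,142),stA=(195,222,215,240),stB=(222,250,226,245)).items():
    q=p[v0:v1,u0:u1].reshape(-1,3);q=q[q[:,2]>.03];print(n,q.min(0).round(3),q.max(0).round(3))
E
python3 -c "
from h import *
c=wrist('w3')"
```

```text
can [ 0.726 -0.008  0.03 ] [0.833 0.073 0.197]
bottle [0.699 0.287 0.03 ] [0.766 0.356 0.205]
drop [0.788 0.121 0.031] [0.803 0.138 0.067]
cup [ 0.708 -0.109  0.03 ] [ 0.772 -0.045  0.069]
stA [0.495 0.412 0.038] [0.518 0.434 0.164]
stB [0.473 0.361 0.034] [0.506 0.416 0.164]
3.5833 [0.5955 0.3687 0.1887] [7.069e-01 7.073e-01 1.600e-03 3.000e-04] [-0.08 -0.15 -0.78] 0.013013955899690776 [[1.0, 0.001, -0.001, 0.001], [-0.001, 0.946, 0.325, -0.084], [0.001, -0.325, 0.946, -0.161], [0.0, 0.0, 0.0, 1.0]]
```

View pics/w3.png

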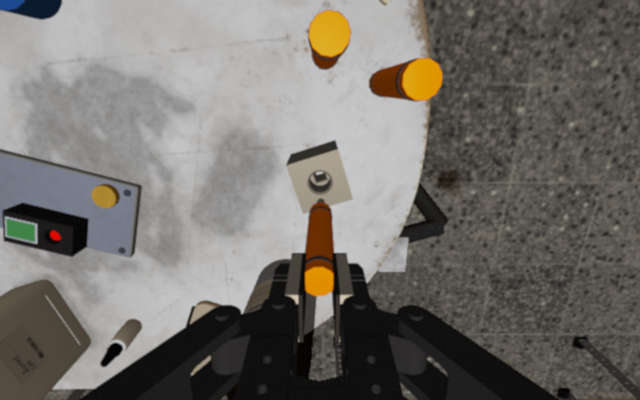

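Stylus lifted: handle top at (319,280), shoulder at about (320,204), empty stand hole at (320,181).

```bash
python3 -c "
from h import *
c=pickle.load(open('w3.pkl','rb'))
print('tcp',c['state']['tcp_pos'])
print('top',world(c,319,281,.2214),world(c,319,279))
print('hole',world(c,320,180.5,.055));print('btn',world(c,55.5,236.5,.031))
im=cv2.cvtColor(c['pixels'],cv2.COLOR_RGB2BGR)
a=cv2.resize(im[160:300,270:370],None,fx=4,fy=4,interpolation=cv2.INTER_CUBIC)
b=cv2.resize(im[190:290,0:140],None,fx=4,fy=4,interpolation=cv2.INTER_CUBIC)
o=np.zeros((560,960,3),np.uint8);o[:560,:400]=a;o[:400,400:]=b
cv2.imwrite('pics/w3c.png',o[:,:800])
# expected projection of stylus axis in tool at offsets
p=c['state']['tcp_pos']
for dx in(-.003,0):
  for z in(.0327,-.0573,-.0813): print(dx,z,proj(c,p+[dx,.0,z]))
"
```

```text
tcp [0.59550611 0.36874477 0.18867983]
top [0.59325368 0.36943952 0.2214    ] [0.59279362 0.36944025 0.22048192]
hole [0.59194587 0.3706221  0.055     ]
btn [0.66052802 0.08916002 0.031     ]
-0.003 0.0327 [317.46106437 279.537579  ]
-0.003 -0.0573 [317.82746052 209.79168465]
-0.003 -0.0813 [317.88402294 199.02466033]
0 0.0327 [317.46140647 285.27463388]
0 -0.0573 [317.8261396  213.73767475]
0 -0.0813 [317.8826021  202.66339777]
```

View pics/w3c.png

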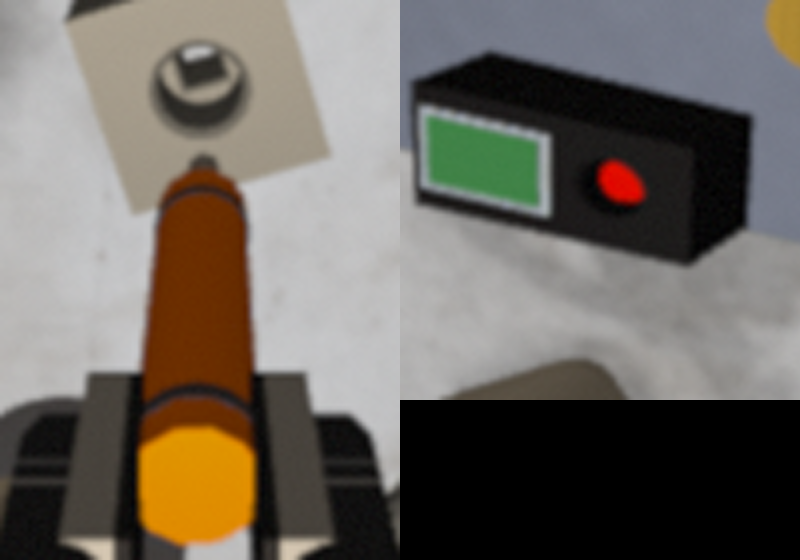

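>>> {"fn": "send_rows", "kwargs": {"slide": [[-3,0,0],[-7,0,0],[-11,0,0],[-15,1.5,0],[-19,3,0],[-22.5,4.5,0],[-26,5.5,0],[-28.2,6.4,1]], "turn": [0,0,0,0,0,0,0,0], "jaw": [-1,-1,-1,-1,-1,-1,-1,-1]}}

```text
t: 4.3
tcp_pos: [0.6601, 0.0806, 0.177]
eef_rot: [0.709, 0.706, -0.0, 0.001]
force: [1.7, -0.7, 0.0]
finger_gap: 0.0127
```

>>> {"fn": "send_rows", "kwargs": {"slide": [[0,0,1],[0,0,2],[0,0,3.5],[0,0,3.5],[0,0,3.5],[0,0,3.5],[0,0,3.5],[0,0,3.5]], "turn": [0,0,0,0,0,0,0,0], "jaw": [-1,-1,-1,-1,-1,-1,-1,-1]}}

```text
t: 4.97
tcp_pos: [0.6594, 0.087, 0.1426]
eef_rot: [0.707, 0.708, 0.001, 0.0]
force: [0.0, -0.4, -2.3]
finger_gap: 0.0128
```

```bash
python3 -c "
from h import *
c=wrist('w4');im=cv2.cvtColor(c['pixels'],cv2.COLOR_RGB2BGR)
p=c['state']['tcp_pos']
for z in(.0327,-.0573,-.0813): print(z,proj(c,p+[0,0,z]))
print(proj(c,np.array([.6597,.0892,.031])))
cv2.imwrite('pics/w4c.png',cv2.resize(im[140:300,220:420],None,fx=3.5,fy=3.5,interpolation=cv2.INTER_CUBIC))"
```

```text
4.9667 [0.6594 0.087  0.1426] [7.067e-01 7.076e-01 6.000e-04 4.000e-04] [ 0.05 -0.4  -2.34] 0.01277686206502815 [[1.0, 0.001, -0.001, 0.001], [-0.001, 0.946, 0.325, -0.084], [0.001, -0.325, 0.946, -0.161], [0.0, 0.0, 0.0, 1.0]]
0.0327 [317.35368683 285.18864793]
-0.0573 [317.94274041 213.83367218]
-0.0813 [318.03390793 202.7901002 ]
[320.66436916 191.74965787]
```

View pics/w4c.png

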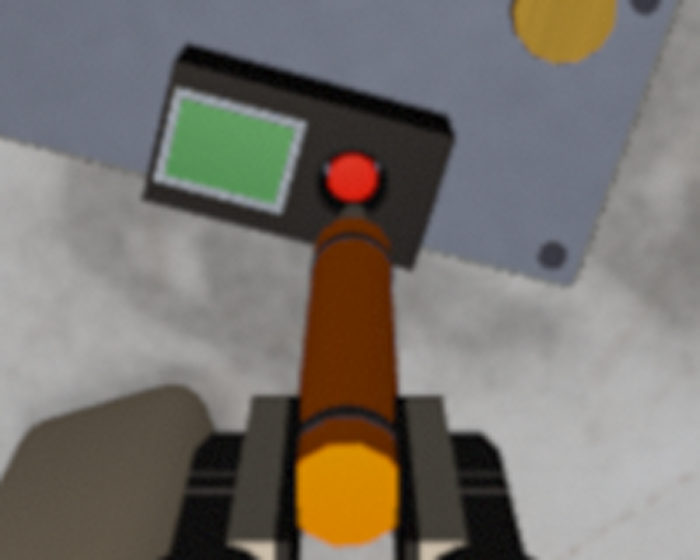

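>>> {"fn": "send_rows", "kwargs": {"slide": [[0,-0.05,1],[0,-0.05,2],[0,-0.05,2.7],[0,-0.05,3],[0,-0.05,3.2],[0,-0.05,3.4],[0,-0.05,3.5],[0,-0.05,3.5]], "turn": [0,0,0,0,0,0,0,0], "jaw": [-1,-1,-1,-1,-1,-1,-1,-1]}}

```text
t: 5.68
tcp_pos: [0.6597, 0.0863, 0.1081]
eef_rot: [0.707, 0.707, 0.001, 0.001]
force: [-0.9, -0.4, 5.2]
finger_gap: 0.0129
```

>>> {"fn": "send_rows", "kwargs": {"slide": [[0,0,0.1],[0,0,0.2],[0,0,0.25],[0,0,0.3],[0,0,0.3],[0,0,0.3],[0,0,0.3],[0,0,0.3]], "turn": [0,0,0,0,0,0,0,0], "jaw": [-1,-1,-1,-1,-1,-1,-1,-1]}}

```text
t: 6.35
tcp_pos: [0.6615, 0.0865, 0.1075]
eef_rot: [0.707, 0.707, 0.003, 0.002]
force: [0.0, -0.5, 13.1]
finger_gap: 0.013
```

>>> {"fn": "send_rows", "kwargs": {"slide": [[0,0,-1],[0,0,-3],[0,0,-6],[0,0,-8.5],[3,-1.5,-8.5],[7,-4,-8.5],[11,-5.5,-8.5],[15,-6.4,-8.5]], "turn": [0,0,0,0,0,0,0,0], "jaw": [-1,-1,-1,-1,-1,-1,-1,-1]}}

```text
t: 7.02
tcp_pos: [0.5942, 0.2314, 0.1892]
eef_rot: [0.707, 0.707, -0.0, -0.0]
force: [0.6, 0.2, -0.2]
finger_gap: 0.0128
```

>>> {"fn": "send_rows", "kwargs": {"slide": [[4,0,0],[8,0,0],[11,0,0],[12.8,0,0],[13.1,0,0],[13.1,0,0],[13.1,0,0],[13.1,0,0]], "turn": [0,0,0,0,0,0,0,0], "jaw": [-1,-1,-1,-1,-1,-1,-1,-1]}}

```text
t: 7.68
tcp_pos: [0.5965, 0.3593, 0.1887]
eef_rot: [0.708, 0.706, -0.0, 0.001]
force: [0.2, -0.1, -0.8]
finger_gap: 0.0127
```

```bash
python3 -c "
from h import *
c=wrist('w5');im=cv2.cvtColor(c['pixels'],cv2.COLOR_RGB2BGR)
p=c['state']['tcp_pos']
for z in(.0327,-.0573,-.0813): print(z,proj(c,p+[0,0,z]))
print(proj(c,np.array([.592,.3706,.055])))
cv2.imwrite('pics/w5c.png',cv2.resize(im[150:300,260:380],None,fx=4,fy=4,interpolation=cv2.INTER_CUBIC))"
```

```text
7.6833 [0.5965 0.3593 0.1887] [ 7.079e-01  7.063e-01 -4.000e-04  6.000e-04] [ 0.24 -0.09 -0.76] 0.012730547190230014 [[1.0, 0.001, -0.001, 0.001], [-0.001, 0.946, 0.325, -0.084], [0.001, -0.325, 0.946, -0.161], [0.0, 0.0, 0.0, 1.0]]
0.0327 [317.22325582 285.11477276]
-0.0573 [318.08471166 213.9224989 ]
-0.0813 [318.21801213 202.90630606]
[330.61053275 179.85941915]
```

View pics/w5c.png

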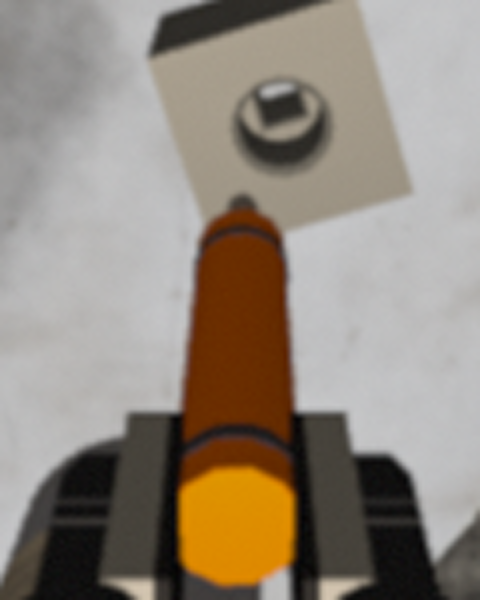

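>>> {"fn": "send_rows", "kwargs": {"slide": [[0.9,-0.1,0],[0.9,-0.1,0],[0.9,-0.1,1],[0.9,-0.1,2],[0.9,-0.1,3],[0.9,-0.1,3.5],[0.9,-0.1,3.5],[0.9,-0.1,3.5]], "turn": [0,0,0,0,0,0,0,0], "jaw": [-1,-1,-1,-1,-1,-1,-1,-1]}}

```text
t: 8.4
tcp_pos: [0.5945, 0.3705, 0.1528]
eef_rot: [0.707, 0.707, -0.001, -0.0]
force: [0.2, -0.2, -0.4]
finger_gap: 0.0128
```

```bash
python3 -c "
from h import *
c=wrist('w6');im=cv2.cvtColor(c['pixels'],cv2.COLOR_RGB2BGR)
p=c['state']['tcp_pos']
print(proj(c,p+[0,0,-.0813]),proj(c,np.array([.592,.3706,.055])))
cv2.imwrite('pics/w6c.png',cv2.resize(im[150:300,260:380],None,fx=4,fy=4,interpolation=cv2.INTER_CUBIC))"
```

```text
8.4 [0.5945 0.3705 0.1528] [ 7.070e-01  7.072e-01 -7.000e-04 -1.000e-04] [ 0.2  -0.21 -0.41] 0.012777964845671971 [[1.0, 0.001, -0.001, 0.001], [-0.001, 0.946, 0.325, -0.084], [0.001, -0.325, 0.946, -0.161], [0.0, 0.0, 0.0, 1.0]]
[318.15550912 203.02658557] [318.40287213 193.6815325 ]
```

View pics/w6c.png

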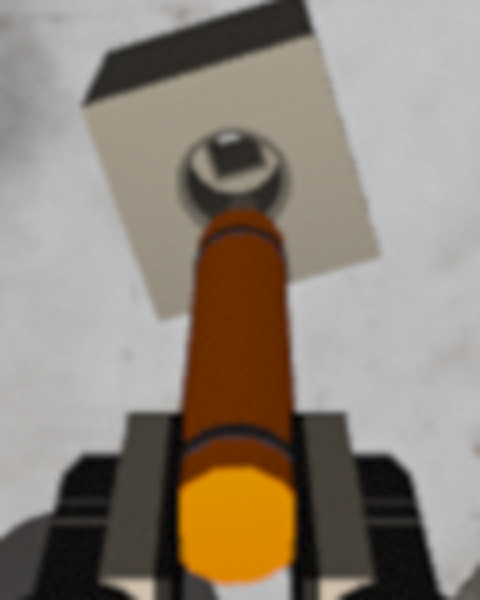

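>>> {"fn": "send_rows", "kwargs": {"slide": [[-0.17,0.05,0],[-0.17,0.05,1.2],[-0.17,0.05,2.4],[-0.17,0.05,3.4],[-0.17,0.05,4.2],[-0.17,0.05,4.8],[-0.17,0.05,5.2],[-0.17,0.05,5.2]], "turn": [0,0,0,0,0,0,0,0], "jaw": [-1,-1,-1,-1,-1,-1,-1,-1]}}

```text
t: 9.12
tcp_pos: [0.5946, 0.3687, 0.1002]
eef_rot: [0.707, 0.707, -0.001, -0.0]
force: [0.6, 0.6, -0.2]
finger_gap: 0.0125
```

Tip is about 19 mm above the stand's floor and moving freely inside. I'll lower it the rest of the way.

>>> {"fn": "send_rows", "kwargs": {"slide": [[0,0.05,0.4],[0,0.05,0.8],[0,0.05,1.1],[0,0.05,1.25],[0,0.05,1.3],[0,0.05,1.3],[0,0.05,1.3],[0,0.05,1.3]], "turn": [0,0,0,0,0,0,0,0], "jaw": [-1,-1,-1,-1,-1,-1,-1,-1]}}

```text
t: 9.78
tcp_pos: [0.5959, 0.3692, 0.089]
eef_rot: [0.707, 0.707, 0.0, 0.0]
force: [0.5, 0.2, -1.1]
finger_gap: 0.0129
```

>>> {"fn": "send_rows", "kwargs": {"slide": [[0,0,0.1],[0,0,0.15],[0,0,0.15],[0,0,0.15],[0,0,0.15],[0,0,0.15],[0,0,0.15],[0,0,0.15]], "turn": [0,0,0,0,0,0,0,0], "jaw": [-1,-1,-0.8,-0.5,0,0.5,1,1]}}

```text
t: 10.45
tcp_pos: [0.5957, 0.3691, 0.0872]
eef_rot: [0.707, 0.707, 0.0, -0.0]
force: [0.4, -0.4, 0.6]
finger_gap: 0.069
```

>>> {"fn": "send_rows", "kwargs": {"slide": [[0,0,0],[0,0,0],[0,0,0],[0,0,-1],[0,0,-3],[0,0,-6],[0,0,-9],[0,0,-12.5]], "turn": [0,0,0,0,0,0,0,0], "jaw": [1,1,1,1,1,1,1,1]}}

```text
t: 11.12
tcp_pos: [0.5951, 0.3686, 0.2132]
eef_rot: [0.707, 0.707, -0.001, -0.0]
force: [0.8, 1.2, 0.4]
finger_gap: 0.0855
```

```bash
python3 -c "
from h import *
c=wrist('w7');d=c['depth']
im=c['pixels'].astype(int)
m=(im[...,0]>200)&(im[...,1]>110)&(im[...,2]<60)
n,l,s,ce=cv2.connectedComponentsWithStats(m.astype(np.uint8))
for i in range(1,n):
  if s[i,4]>60: print(ce[i],s[i],world(c,*ce[i]),world(c,*ce[i],.12))
from cell import capture
cc=capture('top');cv2.imwrite('pics/top7.png',cv2.cvtColor(cc['pixels'],cv2.COLOR_RGB2BGR)); pickle.dump(cc,open('top7.pkl','wb'))
o=np.zeros((480,800,3),np.uint8)
o[:,:400]=cv2.resize(cv2.cvtColor(c['pixels'],cv2.COLOR_RGB2BGR)[110:230,270:370],(400,480))
o[:,400:]=cv2.resize(cv2.cvtColor(cc['pixels'],cv2.COLOR_RGB2BGR)[220:316,270:350],(400,480),interpolation=cv2.INTER_CUBIC)
cv2.imwrite('pics/w7c.png',o)
"
```

```text
11.1167 [0.5951 0.3686 0.2132] [ 7.069e-01  7.073e-01 -9.000e-04 -2.000e-04] [0.85 1.19 0.36] 0.08548550348616434 [[1.0, 0.001, -0.001, 0.001], [-0.001, 0.946, 0.325, -0.084], [0.001, -0.325, 0.946, -0.161], [0.0, 0.0, 0.0, 1.0]]
[328.23062899  40.79216044] [ 311   21   36   40 1097] [0.48382168 0.37460615 0.15984612] [0.4787252  0.37556106 0.12      ]
[410.65005086  81.07527976] [394  63  34  37 983] [0.50612406 0.42549165 0.15951008] [0.50517308 0.4357794  0.12      ]
[320.66079295 197.34361233] [312 190  18  16 227] [0.59463012 0.37061602 0.11871119] [0.59421062 0.37061019 0.12      ]
```

View pics/w7c.png

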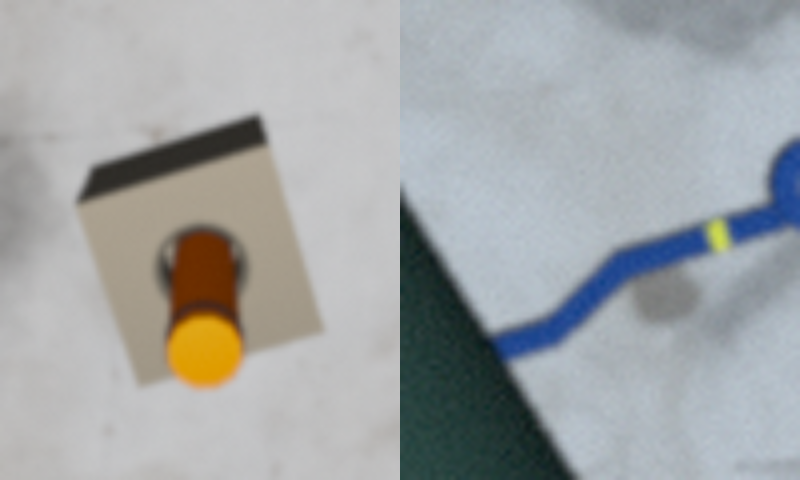

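The stylus is back upright in the stand, top at z 0.119, centred in the hole. Next is the lever; I have used 11 pictures, so from here I'll locate things by colour segmentation.

>>> {"fn": "send_rows", "kwargs": {"slide": [[-3,0,0],[-6,0,0],[-9,-1,0],[-12,-3,0],[-14.5,-5.5,0],[-17,-8.5,0],[-19,-11.5,0],[-20.5,-14.5,0]], "turn": [1,2,3.1,4.2,5.3,6.4,7.5,8.6], "jaw": [1,1,1,1,1,1,1,1]}}

```text
t: 11.88
tcp_pos: [0.4495, 0.1618, 0.2125]
eef_rot: [0.946, 0.325, 0.0, 0.0]
force: [0.0, 0.8, 0.5]
finger_gap: 0.0855
```

```bash
cat > go.py <<'E'
import sys
from h import *
from cell import get_state
s=get_state();Rt=R.from_quat(s["eef_rot"]).as_matrix()
x,y,z,yaw=map(float,sys.argv[1:5])
cy=np.degrees(np.arctan2(Rt[1,0],Rt[0,0]))
print("tcp",s["tcp_pos"].round(4),"yaw",cy.round(2),"tilt",np.degrees(np.arccos(-Rt[2,2])).round(2),"q",s["qpos"].round(2),"F",s["force"].round(1))
print("slide",(Rt.T@(np.array([x,y,z])-s["tcp_pos"])*100).round(2),"turn",((cy-yaw+90)%180-90)/6)
E
python3 go.py .404 .1575 .2 15.3
```

```text
tcp [0.4495 0.1618 0.2125] yaw 37.97 tilt 0.03 q [-0.6   0.17  0.2   2.02 -0.04  0.95  0.29] F [0.  0.8 0.5]
slide [-3.85 -2.46  1.25] turn 3.7785082683067635
```

>>> {"fn": "send_rows", "kwargs": {"slide": [[-1.5,-1,0.5],[-3,-2,1],[-3.9,-2.5,1],[-3.9,-2.5,1],[-3.9,-2.5,1],[-3.9,-2.5,1],[-3.9,-2.5,1],[-3.9,-2.5,1]], "turn": [1,2,3,3.7,3.7,3.7,3.7,3.7], "jaw": [1,1,1,1,1,1,1,1]}}

```text
t: 12.55
tcp_pos: [0.4051, 0.1594, 0.2024]
eef_rot: [0.99, 0.142, 0.0, -0.0]
force: [0.3, -1.2, -0.1]
finger_gap: 0.0856
```

```bash
python3 go.py .404 .1575 .0205 15.3
python3 - <<'E'
from h import *
c=wrist('w8');im=c['pixels'].astype(int);r,g,b=im[...,0],im[...,1],im[...,2]
v,u=np.mgrid[0:400,0:640]
def cc(m,n):
    k,l,s,ce=cv2.connectedComponentsWithStats(m.astype(np.uint8))
    for i in range(1,k):
        if s[i,4]>40: print(n,ce[i].round(1),s[i])
    return l,s,ce
cc((r>150)&(g>150)&(b<110),"yellow");cc((b>r+50)&(b>80),"blue")
# cloud of lever
K=np.linalg.inv(c["intrinsics"]);T=c["cam_to_world"];d=c["depth"]
p=(np.stack([u,v,u*0+1],-1)@K.T)*d[...,None];p=p@T[:3,:3].T+T[:3,3]
q=p[(d>0)&(b>r+50)&(b>80)&(p[...,2]<.06)]
print("blue pts",len(q),np.percentile(q[:,2],[5,50,95]))
h=q[(q[:,2]>.037)]
if len(h)>30:
    (x,y),rad=cv2.minEnclosingCircle(h[:,:2].astype(np.float32));print("hub circ",x,y,rad,len(h))
bar=q[(q[:,2]>.030)&(q[:,2]<.037)&(np.hypot(q[:,0]-.4263,q[:,1]-.1092)>.028)&(np.hypot(q[:,0]-.4263,q[:,1]-.1092)<.095)]
vx,vy,x0,y0=cv2.fitLine(bar[:,:2].astype(np.float32),cv2.DIST_HUBER,0,.01,.01).ravel();print("bar",len(bar),np.degrees(np.arctan2(vy,vx)),x0,y0)
E
```

```text
tcp [0.4051 0.1594 0.2024] yaw 16.29 tilt 0.03 q [-0.66  0.11  0.22  2.12 -0.03  0.91 -0.14] F [ 0.3 -1.2 -0.1]
slide [-0.17  0.15 18.19] turn 0.1648092468678731
12.55 [0.4051 0.1594 0.2024] [ 9.899e-01  1.417e-01  2.000e-04 -0.000e+00] [ 0.29 -1.22 -0.11] 0.0855587928804814 [[1.0, 0.001, -0.0, 0.0], [-0.001, 0.945, 0.326, -0.085], [0.001, -0.326, 0.945, -0.161], [0.0, 0.0, 0.0, 1.0]]
yellow [317.5 176. ] [311 173  14   7  94]
blue [307.2 105. ] [ 291   42   34  130 1713]
blue [317.2 192.6] [311 181  13  24 272]
blue [324.2 224.5] [ 303  205   43   40 1121]
blue pts 3096 [0.03174405 0.03352088 0.03990379]
hub circ 0.4259616434574127 0.1096319630742073 0.023345815017819405 1108
bar 651 -74.558235 0.40138325 0.16750345
```

>>> {"fn": "send_rows", "kwargs": {"slide": [[-0.1,0.05,2],[-0.1,0.05,5],[-0.1,0.05,8.5],[-0.1,0.05,12],[-0.1,0.05,15],[-0.1,0.05,17],[-0.1,0.05,18],[-0.1,0.05,18.2]], "turn": [0.15,0.15,0.15,0.15,0.15,0.15,0.15,0.15], "jaw": [1,1,1,1,1,1,1,1]}}

```text
t: 13.27
tcp_pos: [0.4029, 0.158, 0.0185]
eef_rot: [0.991, 0.133, -0.002, 0.001]
force: [0.5, -0.7, -0.1]
finger_gap: 0.0852
```

```bash
python3 go.py .4042 .1586 .0205 15.4
```

```text
tcp [0.4029 0.158  0.0185] yaw 15.34 tilt 0.21 q [-0.59  0.45  0.16  2.25 -0.16  0.46 -0.03] F [ 0.5 -0.7 -0.1]
slide [ 0.14 -0.03 -0.2 ] turn -0.009821523479909425
```

>>> {"fn": "send_rows", "kwargs": {"slide": [[0.1,0,-0.2],[0.1,0,-0.2],[0.1,0,-0.2],[0.1,0,-0.2],[0.1,0,-0.2],[0.1,0,-0.2],[0.1,0,-0.2],[0.1,0,-0.2]], "turn": [0,0,0,0,0,0,0,0], "jaw": [1,0.7,0.4,0.1,-0.2,-0.5,-0.7,-1], "newtons": 100}}

```text
t: 13.93
tcp_pos: [0.4049, 0.1589, 0.0224]
eef_rot: [0.991, 0.133, 0.0, -0.0]
force: [0.5, 0.7, 0.2]
finger_gap: 0.0016
```

>>> {"fn": "send_rows", "kwargs": {"slide": [[0,0,0],[0,0,0],[0,0,0],[0,0,0],[0,0,0],[0,0,0],[0,0,0],[0,0,0]], "turn": [0,0,0,0,0,0,0,0], "jaw": [-1,-1,-1,-1,-1,-1,-1,-1]}}

```text
t: 14.6
tcp_pos: [0.4048, 0.1588, 0.0222]
eef_rot: [0.991, 0.133, -0.0, 0.0]
force: [-0.3, -0.1, 0.6]
finger_gap: -0.0001
```

Run:
```python
from h import *
from cell import capture
c=wrist('w9');im=cv2.cvtColor(c['pixels'],cv2.COLOR_RGB2BGR)
s=capture('scene');si=cv2.cvtColor(s['pixels'],cv2.COLOR_RGB2BGR)
t=capture('top');pickle.dump((s,t),open('st9.pkl','wb'))
o=np.zeros((600,800,3),np.uint8)
o[:300,:400]=cv2.resize(im[40:340,120:520],(400,300))
o[:300,400:]=cv2.resize(si[170:320,150:350],(400,300),interpolation=cv2.INTER_CUBIC)
ti=cv2.cvtColor(t['pixels'],cv2.COLOR_RGB2BGR)
o[300:,:400]=cv2.resize(ti[215:335,250:410],(400,300),interpolation=cv2.INTER_CUBIC)
o[300:,400:]=cv2.resize(im[100:250,220:420],(400,300),interpolation=cv2.INTER_CUBIC)
cv2.imwrite('pics/w9c.png',o)
```

```text
14.6 [0.4048 0.1588 0.0222] [ 0.9911  0.1334 -0.      0.    ] [-0.33 -0.08  0.61] -0.00011465963524901172 [[1.0, 0.001, -0.0, 0.0], [-0.001, 0.945, 0.326, -0.085], [0.001, -0.326, 0.945, -0.161], [0.0, 0.0, 0.0, 1.0]]
```

View pics/w9c.png

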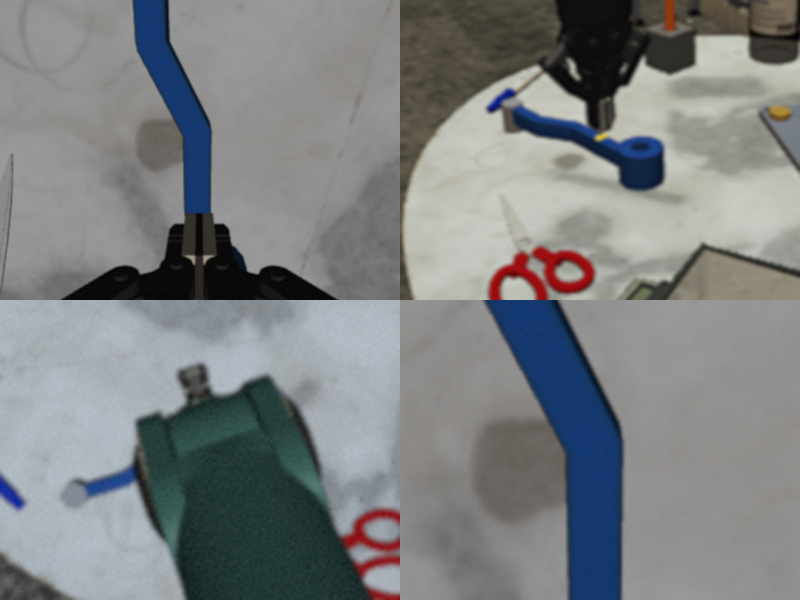

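The closed fingers look as if they ended above the bar: the scene crop has the tips at (600,123) and the mark just below at (603,137), and the lever hasn't moved. I'll check the fingertip height by depth.

Run:
```python
from h import *
s,t=pickle.load(open('st9.pkl','rb'));w=pickle.load(open('w9.pkl','rb'))
for y in(100,106,112,118,122,126,130,134,138,142,148): 
    u,v=250,170+y/2; print(y,s["pixels"][int(v),u],world(s,u,v).round(4))
print("wrist")
for v in(225,235,245,250,255,260,265,270,280,290):
    print(v,[ (w["pixels"][v,u].tolist(),world(w,u,v).round(4).tolist()) for u in(313,318)])
for n,u,v in(('fingertip L',308,258),('R',328,258)):print(n,world(w,u,v))
print(proj(s,np.array([.4048,.1588,.008])),proj(s,np.array([.4048,.1588,.036])),proj(w,np.array([.4048,.1588,.008])),proj(w,np.array([.4048,.1588,.036])))
```

```text
100 [67 63 58] [0.4016 0.1459 0.0803]
106 [71 67 60] [0.4023 0.1485 0.0723]
112 [67 63 57] [0.4019 0.1485 0.0656]
118 [65 62 56] [0.4015 0.1484 0.0589]
122 [64 61 55] [0.4011 0.1478 0.0548]
126 [63 59 54] [0.401  0.1482 0.05  ]
130 [74 73 68] [0.4014 0.1499 0.0446]
134 [166 155  74] [0.4045 0.1584 0.0353]
138 [176 162  76] [0.4023 0.1532 0.0335]
142 [32 52 89] [0.4003 0.1489 0.0313]
148 [16 32 57] [0.3999 0.1487 0.0245]
wrist
225 [([23, 56, 112], [0.3967, 0.1783, 0.0334]), ([19, 56, 111], [0.3991, 0.1787, 0.0328])]
235 [([21, 54, 111], [0.3981, 0.1727, 0.0328]), ([22, 56, 112], [0.4005, 0.1735, 0.0329])]
245 [([18, 55, 111], [0.3996, 0.1674, 0.0329]), ([19, 55, 111], [0.402, 0.1683, 0.0333])]
250 [([21, 56, 113], [0.4003, 0.1648, 0.0331]), ([22, 56, 114], [0.4027, 0.1654, 0.033])]
255 [([53, 49, 43], [0.3993, 0.1692, 0.0469]), ([9, 10, 6], [0.4016, 0.1696, 0.0465])]
260 [([53, 49, 45], [0.3994, 0.1691, 0.0514]), ([7, 8, 6], [0.4015, 0.1702, 0.0523])]
265 [([53, 49, 43], [0.3994, 0.1696, 0.0567]), ([6, 5, 4], [0.4015, 0.17, 0.0564])]
270 [([53, 49, 44], [0.3995, 0.1694, 0.0605]), ([8, 5, 7], [0.4016, 0.1699, 0.0604])]
280 [([53, 49, 44], [0.3997, 0.1691, 0.0677]), ([7, 7, 7], [0.4016, 0.1698, 0.068])]
290 [([52, 49, 43], [0.3998, 0.1691, 0.0747]), ([5, 5, 6], [0.4017, 0.1698, 0.0749])]
fingertip L [0.39720152 0.16843277 0.04940928]
R [0.40593057 0.17122384 0.05009407]
[250.67354705 248.36862708] [250.03712062 236.59760159] [318.51504374 240.87564402] [318.44883274 264.94772262]
```

The tips really sit at z≈0.044 with TCP at 0.022, about 36 mm shorter than stated; both the scene and wrist depth agree. So I'll open, go 3.6 cm lower than planned while watching force, and verify before closing.

>>> {"fn": "send_rows", "kwargs": {"slide": [[0,0,-0.5],[0,0,-0.5],[0,0,-0.5],[0,0,-0.5],[0,0,-0.5],[0,0,-0.5],[0,0,-0.5],[0,0,-0.5]], "turn": [0,0,0,0,0,0,0,0], "jaw": [0,0,0,0,0,0,0,0]}}

```text
t: 15.42
tcp_pos: [0.4049, 0.1588, 0.0271]
eef_rot: [0.991, 0.133, -0.0, 0.0]
force: [-0.8, 0.6, -0.4]
finger_gap: 0.0426
```

>>> {"fn": "send_rows", "kwargs": {"slide": [[0,0,0.5],[0,0,1],[0,0,1.5],[0,0,2],[0,0,2.5],[0,0,2.8],[0,0,2.8],[0,0,2.8]], "turn": [0,0,0,0,0,0,0,0], "jaw": [0,0,0,0,0,0,0,0]}}

```text
t: 16.08
tcp_pos: [0.4047, 0.1587, -0.0011]
eef_rot: [0.991, 0.133, -0.0, 0.0]
force: [0.4, 0.1, -0.2]
finger_gap: 0.0427
```

Run:
```python
from h import *
from cell import capture
w=wrist('w10')
d=w["depth"];K=np.linalg.inv(w["intrinsics"]);T=w["cam_to_world"];v,u=np.mgrid[0:400,0:640]
p=(np.stack([u,v,u*0+1],-1)@K.T)*d[...,None]
tool=p@w["hand_eye"][:3,:3].T+w["hand_eye"][:3,3]   # tool frame
wd=p@T[:3,:3].T+T[:3,3]
m=(d>0)&(abs(tool[...,1])<.013)&(abs(tool[...,0])<.06)&(u>200)&(u<440)
for lo,hi in((-.06,-.005),(.005,.06)):
    k=m&(tool[...,0]>lo)&(tool[...,0]<hi)&(w["pixels"].max(-1)<75)&(w["pixels"][...,2]<w["pixels"][...,0]+5)
    q=tool[k];f=wd[k]
    print(len(q),"x",np.percentile(q[:,0],[2,98]),"tool z max",np.percentile(q[:,2],[50,95,99,100]),"world z min",np.percentile(f[:,2],[0,1,5]))
s=capture('scene')
print("bar under fingers wrist", [ (w["pixels"][r,318].tolist(),world(w,318,r).round(3).tolist()) for r in(240,250,260,270)])
```

```text
16.0833 [ 0.4047  0.1587 -0.0011] [ 9.911e-01  1.333e-01 -3.000e-04  1.000e-04] [ 0.42  0.09 -0.18] 0.04271691510092419 [[1.0, 0.001, -0.0, 0.0], [-0.001, 0.945, 0.326, -0.085], [0.001, -0.326, 0.945, -0.161], [0.0, 0.0, 0.0, 1.0]]
4751 x [-0.0391803  -0.00610718] tool z max [-0.06731422 -0.03066161 -0.0246228  -0.00031796] world z min [-0.00074231  0.02355826  0.02959986]
4820 x [0.00614589 0.04036407] tool z max [-0.06822046 -0.03155343 -0.02614982 -0.02349719] world z min [0.02240942 0.02505916 0.0304626 ]
bar under fingers wrist [([21, 57, 115], [0.398, 0.182, 0.033]), ([21, 57, 115], [0.4, 0.177, 0.033]), ([20, 56, 115], [0.401, 0.172, 0.033]), ([22, 58, 117], [0.402, 0.167, 0.033])]
```

>>> {"fn": "send_rows", "kwargs": {"slide": [[0,0,0.5],[0,0,1],[0,0,1.35],[0,0,1.35],[0,0,1.35],[0,0,1.35],[0,0,1.35],[0,0,1.35]], "turn": [0,0,0,0,0,0,0,0], "jaw": [0,0,0,0,-0.2,-0.4,-0.6,-0.8]}}

```text
t: 16.85
tcp_pos: [0.4053, 0.159, -0.014]
eef_rot: [0.991, 0.133, 0.001, -0.0]
force: [0.5, 0.0, 1.6]
finger_gap: 0.0125
```

>>> {"fn": "send_rows", "kwargs": {"slide": [[0,0,0],[0,0,0],[0,0,0],[0,0,0],[0,0,0],[0,0,0],[0,0,0],[0,0,0]], "turn": [0,0,0,0,0,0,0,0], "jaw": [-1,-1,-1,-1,-1,-1,-1,-1], "newtons": 100}}

```text
t: 17.52
tcp_pos: [0.4055, 0.159, -0.0141]
eef_rot: [0.991, 0.133, 0.001, -0.0]
force: [1.5, -0.4, 5.6]
finger_gap: 0.0126
```

>>> {"fn": "send_rows", "kwargs": {"slide": [[0,0,-0.5],[0,0,-1.5],[0,0,-3],[0,0,-5],[0,0,-7],[0,0,-9],[0,0,-11],[0,0,-12]], "turn": [0,0,0,0,0,0,0,0], "jaw": [-1,-1,-1,-1,-1,-1,-1,-1]}}

```text
t: 18.18
tcp_pos: [0.4044, 0.1588, 0.1076]
eef_rot: [0.991, 0.134, 0.0, -0.0]
force: [0.9, -0.2, -5.2]
finger_gap: 0.0126
```

```bash
python3 go.py .5 .1 .1 15.3;cat > lev.py <<'E'
from h import *
from cell import capture
def cloud(c):
    d=c["depth"];v,u=np.mgrid[0:400,0:640]
    p=(np.stack([u,v,u*0+1],-1)@np.linalg.inv(c["intrinsics"]).T)*d[...,None]
    T=c["cam_to_world"];p=p@T[:3,:3].T+T[:3,3];p[d==0]=np.nan
    return p
def masks(c):
    im=c["pixels"].astype(int);r,g,b=im[...,0],im[...,1],im[...,2]
    return dict(blue=(b>r+45)&(b>70)&(b>g+25),brass=(r>b+60)&(g>b+30)&(r-g<75)&(r>90),red=(r>g+80)&(r>b+80),yellow=(r>120)&(g>110)&(b<.62*g),r=r,g=g,b=b)
E
python3 - <<'E'
from lev import *
w=wrist('w11');s=capture('scene');t=capture('top');pickle.dump((s,t),open('st11.pkl','wb'))
for n,c in(('wrist',w),('scene',s),('top',t)):
    m=masks(c);p=cloud(c);q=p[m['blue']&(p[...,2]>.06)]
    print(n,len(q),q.min(0).round(3) if len(q) else '',q.max(0).round(3) if len(q) else '')
    if len(q)>100:
        # top surface level check: bin along lever axis
        ax=np.array([-.266,.964]);a=(q[:,:2]-[.4053,.159])@ax
        for lo in np.arange(-.08,.16,.02):
            k=(a>lo)&(a<lo+.02)
            if k.sum()>15: print(round(lo+.01,3),k.sum(),np.percentile(q[k,2],[50,90]).round(4))
E
```

```text
tcp [0.4044 0.1588 0.1076] yaw 15.36 tilt 0.04 q [-0.64  0.26  0.22  2.21 -0.09  0.68 -0.09] F [ 0.9 -0.2 -5.2]
slide [7.66 8.2  0.77] turn 0.009539333503669903
18.1833 [0.4044 0.1588 0.1076] [ 9.910e-01  1.336e-01  3.000e-04 -2.000e-04] [ 0.87 -0.18 -5.16] 0.012619012485078625 [[1.0, 0.001, -0.0, 0.0], [-0.001, 0.945, 0.326, -0.085], [0.001, -0.326, 0.945, -0.161], [0.0, 0.0, 0.0, 1.0]]
wrist 12928 [0.35  0.126 0.151] [0.422 0.262 0.2  ]
-0.03 728 [0.1546 0.1603]
-0.01 862 [0.1545 0.1552]
0.01 1060 [0.1544 0.1552]
0.03 1586 [0.1544 0.1552]
0.05 1983 [0.1544 0.1552]
0.07 2442 [0.1544 0.1552]
0.09 2696 [0.1543 0.1553]
0.11 1571 [0.1544 0.1553]
scene 337 [0.347 0.085 0.149] [0.45  0.274 0.174]
-0.07 82 [0.1612 0.1621]
-0.05 86 [0.1613 0.1621]
-0.03 33 [0.1614 0.162 ]
-0.01 16 [0.1549 0.1558]
0.05 24 [0.1541 0.1559]
0.07 37 [0.1547 0.156 ]
0.09 28 [0.155  0.1559]
0.11 23 [0.155 0.156]
top 189 [ 0.347 -0.212  0.088] [0.77  0.275 0.451]
0.09 67 [0.1548 0.1566]
0.11 66 [0.1546 0.1559]
0.13 17 [0.1539 0.156 ]
```

The lever is level: bar top is 0.1545 along its whole length, underside about 0.121, weight 0.53 kg. Now I'll refine the fixture pose from all the unobstructed images.

Run:
```python
from lev import *
d=pickle.load(open("cap0.pkl","rb"));d['w1']=pickle.load(open('w1.pkl','rb'));d['w3']=pickle.load(open('w3.pkl','rb'))
d['sc11'],d['tp11']=pickle.load(open('st11.pkl','rb'))
g=dict(brass=(np.array([.619,.1415]),.02),red=(np.array([.6595,.089]),.031))
for n,c in d.items():
    m=masks(c);p=cloud(c)
    for k,(x,z) in g.items():
        near=(np.hypot(p[...,0]-x[0],p[...,1]-x[1])<.025)&(p[...,2]<.045)
        q=np.argwhere(m[k]&near)
        if len(q)>8:
            v,u=q.mean(0); print(n,k,len(q),world(c,u,v,z).round(4),np.nanmedian(p[q[:,0],q[:,1],2]).round(4))
    near=np.hypot(p[...,0]-.593,p[...,1]+.048)<.035
    pin=p[near&(p[...,2]>.028)&(p[...,2]<.06)];disc=p[near&(p[...,2]>.0165)&(p[...,2]<.0235)]
    if len(disc)>20: 
        print(n,"pin",len(pin),pin.mean(0).round(4) if len(pin) else '',"disc",len(disc),cv2.minEnclosingCircle(disc[:,:2].astype(np.float32)),(disc.min(0)+disc.max(0))[:2]/2)
```

```text
scene brass 53 [0.6169 0.1353 0.02  ] 0.0192
scene pin 83 [ 0.5927 -0.0527  0.0402] disc 197 ((0.5946993231773376, -0.04878479242324829), 0.023445021361112595) [ 0.59479131 -0.04960742]
top brass 58 [0.6182 0.1406 0.02  ] 0.0204
top red 18 [0.6586 0.0877 0.031 ] 0.0305
top pin 39 [ 0.5937 -0.0485  0.0439] disc 204 ((0.5950180292129517, -0.049939997494220734), 0.02190297655761242) [ 0.59569042 -0.05015959]
w1 brass 352 [0.6188 0.1426 0.02  ] 0.0194
w1 red 85 [0.659  0.0888 0.031 ] 0.0308
w3 brass 438 [0.6188 0.1427 0.02  ] 0.0194
w3 red 94 [0.6592 0.0887 0.031 ] 0.0306
sc11 brass 52 [0.6168 0.1352 0.02  ] 0.019
sc11 pin 83 [ 0.5927 -0.0527  0.0402] disc 196 ((0.5955459475517273, -0.05057799071073532), 0.022589823231101036) [ 0.59495542 -0.05095294]
tp11 brass 60 [0.6185 0.1408 0.02  ] 0.0199
tp11 red 20 [0.658  0.0878 0.031 ] 0.0303
tp11 pin 39 [ 0.5937 -0.0483  0.0439] disc 204 ((0.5947121977806091, -0.05031418055295944), 0.021964455023407936) [ 0.59557192 -0.05031642]
```

>>> {"fn": "send_rows", "kwargs": {"slide": [[1,1.3,0],[2.5,3.5,0],[4.5,6,0],[6.5,9,0],[8.5,11.5,0],[10.5,14.5,0],[12,16.5,0],[13.2,18,0]], "turn": [0.4,1,1.6,2.3,3,3.7,4.3,4.8], "jaw": [-1,-1,-1,-1,-1,-1,-1,-1]}}

```text
t: 19.0
tcp_pos: [0.5802, 0.0168, 0.1038]
eef_rot: [0.993, -0.12, -0.001, 0.001]
force: [-0.2, -0.9, -5.2]
finger_gap: 0.0123
```

```bash
python3 go.py .601 .0035 .1 -15.6
```

```text
tcp [0.5802 0.0168 0.1038] yaw -13.83 tilt 0.19 q [-0.38  0.5   0.37  1.88 -0.24  0.81 -0.12] F [-0.2 -0.9 -5.2]
slide [2.34 0.79 0.38] turn 0.29454729469752533
```

>>> {"fn": "send_rows", "kwargs": {"slide": [[0.5,0.2,0],[1,0.4,0],[1.6,0.6,0],[2.1,0.8,0],[2.3,0.8,0],[2.3,0.8,0],[2.3,0.8,0],[2.3,0.8,0]], "turn": [0.1,0.2,0.3,0.3,0.3,0.3,0.3,0.3], "jaw": [-1,-1,-1,-1,-1,-1,-1,-1]}}

```text
t: 19.67
tcp_pos: [0.5998, 0.0076, 0.1057]
eef_rot: [0.991, -0.132, -0.0, -0.0]
force: [-0.6, 0.3, -5.6]
finger_gap: 0.0121
```

```bash
cat > chk.py <<'E'
from lev import *
import sys
w=wrist(sys.argv[1]);s=capture('scene');t=capture('top');pickle.dump((s,t),open(sys.argv[1]+'st.pkl','wb'))
for n,c in(('wrist',w),('scene',s),('top',t)):
    m=masks(c);p=cloud(c);q=p[m['blue']&(p[...,2]>.07)&(np.hypot(p[...,0]-.605,p[...,1]-.04)<.16)]
    q=q[q[:,2]<.2]
    if len(q)<50: print(n,len(q));continue
    bt=np.median(q[(q[:,1]>.02),2]);print(n,len(q),"bar top z",bt.round(4))
    hub=q[q[:,2]>bt+.0035]
    if len(hub)>25: print("  hub",len(hub),cv2.minEnclosingCircle(hub[:,:2].astype(np.float32)),hub[:,2].mean())
    # bar straight part, top face
    top=q[(abs(q[:,2]-bt)<.003)&(q[:,1]>-.022)&(q[:,1]<.045)]
    if len(top)>30:
        f=cv2.fitLine(top[:,:2].astype(np.float32),cv2.DIST_HUBER,0,.01,.01).ravel();print("  bar",len(top),np.degrees(np.arctan2(f[1],f[0]))%180,f[2:])
    # grey boss top: near expected place, same height+2mm
    k=(np.hypot(p[...,0]-.6185,p[...,1]-.1412)<.025)&(abs(p[...,2]-bt-.002)<.004)&~m['blue']
    if k.sum()>15: print("  boss",k.sum(),cv2.minEnclosingCircle(p[k][:,:2].astype(np.float32)),p[k][:,2].mean())
E
python3 chk.py w12
```

```text
19.6667 [0.5998 0.0076 0.1057] [ 9.912e-01 -1.325e-01 -2.000e-04 -2.000e-04] [-0.6   0.32 -5.58] 0.01207707678289718 [[1.0, 0.001, 0.0, -0.0], [-0.001, 0.945, 0.326, -0.085], [-0.0, -0.326, 0.945, -0.161], [0.0, 0.0, 0.0, 1.0]]
wrist 13238 bar top z 0.1524
  hub 194 ((0.5985267162322998, -0.0035988129675388336), 0.023515714332461357) 0.16018877673617643
  bar 4010 74.11691 [0.59880304 0.00501089]
scene 280 bar top z 0.1527
  hub 192 ((0.5815789103507996, -0.020366039127111435), 0.0529814288020134) 0.15866772626299425
  boss 45 ((0.6135225296020508, 0.1408873200416565), 0.01576690934598446) 0.15398102671256414
top 453 bar top z 0.1526
  hub 37 ((0.5884714126586914, 0.04306365177035332), 0.09016985446214676) 0.15982986515667974
  bar 86 67.974205 [0.60617524 0.03392718]
  boss 105 ((0.6156386733055115, 0.14216387271881104), 0.012537761591374874) 0.1547366825351483
```

Run:
```python
from lev import *
s,t=pickle.load(open('w12st.pkl','rb'))
for n,c in(('scene',s),('top',t)):
    p=cloud(c);k=(np.hypot(p[...,0]-.595,p[...,1]+.047)<.04)&(p[...,2]>.155)&(p[...,2]<.163)
    q=p[k&masks(c)['blue']];print(n,len(q))
    if len(q)>10:print(cv2.minEnclosingCircle(q[:,:2].astype(np.float32)),(q.min(0)+q.max(0))/2,q.max(0)-q.min(0))
```

```text
scene 194
((0.5920653939247131, -0.04630851745605469), 0.025043360888957977) [ 0.59248705 -0.04688935  0.15765412] [0.04533101 0.04811014 0.00471666]
top 35
((0.5746070742607117, -0.03859959915280342), 0.008414770476520061) [ 0.57551225 -0.03805105  0.1581764 ] [0.01261124 0.01431983 0.0062893 ]
```

>>> {"fn": "send_rows", "kwargs": {"slide": [[0.28,0.24,0.3],[0.28,0.24,0.9],[0.28,0.24,1.5],[0.28,0.24,2.1],[0.28,0.24,2.6],[0.28,0.24,2.85],[0.28,0.24,2.85],[0.28,0.24,2.85]], "turn": [0,0,0,0,0,0,0,0], "jaw": [-1,-1,-1,-1,-1,-1,-1,-1]}}

```text
t: 20.48
tcp_pos: [0.6023, 0.0039, 0.077]
eef_rot: [0.991, -0.133, -0.0, 0.0]
force: [1.0, 0.4, -5.4]
finger_gap: 0.0124
```

>>> {"fn": "send_rows", "kwargs": {"slide": [[0,0,0],[0,0,0],[0,0,0],[0,0,0],[0,0,0],[0,0,0],[0,0,0],[0,0,0]], "turn": [0,0,0,0,0,0,0,0], "jaw": [-1,-1,-1,-1,-1,-1,-1,-1]}}

```text
t: 21.15
tcp_pos: [0.6023, 0.004, 0.0772]
eef_rot: [0.991, -0.133, -0.0, -0.0]
force: [0.1, 0.3, -4.7]
finger_gap: 0.0123
```

```bash
python3 chk.py w13
python3 - <<'E'
from lev import *
s,t=pickle.load(open('w13st.pkl','rb'))
for n,c in(('scene',s),('top',t)):
    p=cloud(c);k=(np.hypot(p[...,0]-.595,p[...,1]+.047)<.04)&(p[...,2]>.1265)&(p[...,2]<.135)
    q=p[k&masks(c)['blue']];print(n,len(q))
    if len(q)>10:print(cv2.minEnclosingCircle(q[:,:2].astype(np.float32)),(q.min(0)+q.max(0))/2,q.max(0)-q.min(0))
E
```

```text
21.15 [0.6023 0.004  0.0772] [ 0.9911 -0.1329 -0.     -0.    ] [ 0.13  0.27 -4.74] 0.01231203367299415 [[1.0, 0.001, 0.0, -0.0], [-0.001, 0.945, 0.326, -0.085], [-0.0, -0.326, 0.945, -0.161], [0.0, 0.0, 0.0, 1.0]]
wrist 13242 bar top z 0.1238
  hub 195 ((0.6015716791152954, -0.007804176304489374), 0.023033978417515755) 0.13146109747643714
  bar 4156 74.21143 [0.60531044 0.01586052]
scene 307 bar top z 0.124
  hub 209 ((0.5814189910888672, -0.023427844047546387), 0.054198943078517914) 0.13031436297292523
  boss 42 ((0.6175658702850342, 0.1366211622953415), 0.012343312613666058) 0.12549029101289838
top 414 bar top z 0.1237
  hub 32 ((0.59554123878479, 0.03923637419939041), 0.08731509000062943) 0.13034192711064044
  bar 87 68.89505 [0.6082613 0.0295345]
  boss 93 ((0.6182152032852173, 0.1402667611837387), 0.011893798597157001) 0.12633194863797997
scene 211
((0.5947465300559998, -0.05088921636343002), 0.02417619340121746) [ 0.59580491 -0.05095119  0.12914588] [0.04601317 0.047263   0.00453368]
top 22
((0.5768327713012695, -0.040280669927597046), 0.00609973818063736) [ 0.57780886 -0.04074654  0.12972348] [0.00915366 0.01090671 0.0044248 ]
```

Everything lines up within about 1–2 mm, and the underside is at about 0.090, 4.0 cm above the pin tip. Handing in.

```bash
python3 -c "
from cell import *
finish_job()"
```

```text
the job is handed in; nothing more can be done
```

The job is handed in at about 21 s. The arm is still holding the lever level over the fixture.

- **Button:** I pressed it with the smallest stylus, the one in the stand. The force rose from about 5 N to 13 N over 0.6 mm with the tip about 10 mm below the block's top, so the button was fully down.
- **Stylus:** It is back upright in its stand. Its top reads z ≈ 0.119 against 0.120 expected, and the camera showed it centred in the hole.
- **Lever:** I gripped it at the yellow mark with 100 N, and it weighs about 0.5 kg.

| Last check | Measured | Target |
|---|---|---|
| Hub centre (scene camera) | (0.595, -0.051) | seat (0.595, -0.050) |
| End boss (top camera) | (0.618, 0.140) | rest (0.618, 0.141) |
| Lever direction | 74.2° | 74.4° |
| Air above pin tip | about 4.0 cm | about 4 cm |

The bar top agreed between cameras to within 0.3 mm.

**What failed or disagreed**
- **First lever grip:** The fingers closed on air just above the bar. The fingertips sit about 35 mm farther back than stated, which the depth images confirmed. I went lower and the second grip held; the lever did not move.
- **Stylus hold:** For the same reason, the stylus was held only near the top of its handle, but it did not slip.
- **Jaw reading:** It showed 12.6–12.8 mm on both the 16 mm handle and the 14 mm bar, so it reads low.
- **Cameras:** They disagree with each other by 2–7 mm in places, mostly the scene camera on the brass rest. I compared each pair within one camera to avoid this.
- **Other objects:** I did not re-check them at the end. Nothing I saw suggested contact with them.

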